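# Lock the fresh cartridge into the fountain's filter head

### The arm

A 7-joint arm with a two-finger parallel gripper is mounted at the origin on the work surface. World frame = base frame: x ahead of the robot, y to its left, z up, the work surface at z = 0. Lengths are in m, angles in rad, forces in N, time in s.
With the tool pointing down it reaches from about 0.425 to 0.875 m from the base axis. Payload 8.4 kg.
Tool frame: the origin (TCP) lies midway between the tips of the shut fingers; the grasp point (between the pads) lies 19 mm behind it (hold_point_z is the distance from the TCP to the grasp point, in m); z points along the fingers, y is the line along which they close (so a half turn about z gives the same grasp; the last joint's range is limited). The gripper opens to 85 mm and grips with 20 to 120 N. Pads are 22 mm wide; open, the fingers measure 114 mm over their backs; the gripper's body (76 mm by 85 mm) begins 54 mm behind the grasp point. The pads swing forward as they close: fully open they stand 13 mm farther back than shut.
Start: joints at [1.239, 0.333, 0.04, 1.465, -0.013, 1.343, -0.059], TCP at [0.15, -0.632, 0.231] pointing down, gripper open.
Joint ranges: [-2.58, 2.58], [-0.38, 2.09], [-1.3, 1.39], [0.25, 2.4], [-1.5, 4.64], [0.08, 2.09], [-2.65, 2.65]. Speed limits (rad/s): [2.22, 2.22, 2.79, 2.79, 3.14, 3.14, 3.14].

### API

Orientations are given as a unit quaternion [w, x, y, z].
In Python, from cell import * gives the robot as it stands. The module is installed in compiled form; this text tells all that it offers.
- The arm moves only by the tool move_arm, never from a script. Its argument "moves" is a list of rows, each a list of 2 entries, a list of its own where there are three numbers: the shift along the tool's x, y, z in mm, then the turn, a rotation vector about the tool's x, y, z in degrees. A call has 1 to 5 rows; each row shifts and turns the commanded pose from where the row before left it, along the tool's axes as they then stand; what a row does not reach is not made up. A row lasts 1/12 s, in which the tool goes at most 41.7 mm and 7.16 degrees, less where a joint would pass 70% of its speed; a pose out of reach is approached as far as the arm can. A call is refused whole if a number of a shift passes 41.7 or a number of a turn 7.16, either way. A call with a gripper value outside its range is refused whole. "jaw" is the gripper's target within -1 to 1 (fully open at 1, half-way at 0, shut at -1), set as the call begins (left out, the last holds). The fingers move at their own pace and stop on an object; "force" is the grip in N (left out, the last holds). Time passes only in rows, so rows that do not move let the fingers close. It gives the time, the measured TCP pose, the force, the opening and the grip force at its end, in the units of the state.
- observe(): the state, without advancing time (a new reading comes with each control period).
- camera(name): name is "scene" or "top" or "wrist"; returns (picture, depth): 400x640x3 uint8, red, green, blue; 400x640 float32, m along the optical axis (not along the pixel's ray), 0 where there is no reading.
- camera_info(name): a dict with "mtx" (3x3 intrinsics, pixels), "dist_coeffs" ([k1, k2, p1, p2, k3] as OpenCV has them; the pictures are not rectified), "xyz" and "rotation" of the camera in the world. Camera axes: x right, y down, z forward; pixel columns grow to the right and rows downward; lengths in m; the calibration is good to about 2 mm. A picture is of the moment at which its call begins: read the wrist's pose just before it. camera_info takes no time and is no camera call; for the wrist camera it gives the pose at the moment of the call.
- hand_in(): hands the job in; it is judged then, once.
The state is a dict: "time": time; "q": joint angles; "joint_velocities": joint speeds; "joint_efforts": joint torques, N m; "tool_pos": TCP position; "tcp_rot": TCP orientation; "ft_force": force on the tool from outside, world axes, zero at the start; "ft_torque": the same for the moment, N m; "finger_gap": finger opening in m; "grip_force": force on a finger pad.
Only numpy, scipy, OpenCV 4.12 (cv2) and the standard library are available. Lean on these libraries where they do the work, as an engineer would, in place of code of your own. Each camera call takes 0.05 s, during which the arm holds its last target. There are 200 camera calls.

### The job

Take the blue-winged filter cartridge from the tea tray, push it nose first into the sloping socket of the fountain's filter head with its red lug marks at the red marks, then twist it a quarter turn clockwise (seen from above the socket) to the green marks so that it stays locked when you let go. Leave the teapot, the glasses and the sugar bowl standing where they are.

Things in the scene. Friction and masses are not known exactly. Their poses are not given: they have to be found in the camera images.
- cartridge_wing (a point): Centre of the blue grip wing of the loose filter cartridge, on its axis, 72 mm above its nose tip. z: the cartridge's axis, nose to wing (up at the start); x: along the wing, and also through the two lugs. The wing is a flat plate 44 mm long (x), 10 mm thick (y), from 54 to 90 mm above the nose tip; pinch it across its thickness. A half turn about z makes no difference.
- cartridge_flange (a point): On the cartridge's axis at the underside of its white flange (radius 34 mm, 24.5 to 32 mm above the nose tip, red marks on top in line with the lugs). Axes as cartridge_wing. Above it a blue body of radius 26 mm up to 54 mm. Cartridge 90 mm tall, 0.10 to 0.21 kg; it starts standing upright, nose down, on the tray.
- cartridge_lugs (a point): On the cartridge's axis, 13 mm above its nose tip, at mid height of its two opposite red lugs, which point along its +x and -x: 12 mm wide, 6 mm thick (10 to 16 mm above the nose tip), out to radius 30 mm. They stick out of a white spigot of radius 22 mm that tapers to 18.5 mm in the lowest 8 mm. Axes as cartridge_wing.
- socket: Black bayonet socket. Origin: centre of its mouth, level with its top, 135 mm above the bench. z: out of the mouth along its axis, which leans 30 degrees from vertical; x: through the two entry slots (red marks); y: through the green marks, where the lugs stand when locked. Collar 78 mm across; bright metal lip 6 mm thick, bore radius 24 mm, slots 17 mm wide and open to radius 34 mm.
- locked_point (a point): Where the wing's centre is when the cartridge is locked and released: on the socket's axis, 50 mm out from the mouth; axes as socket. The lugs turn only clockwise looking into the mouth (about -z), from x to y, to a stop about 2 degrees past the quarter turn. Let go there, the spring lifts the cartridge 2.5 mm to this point, lugs against the lip, and friction holds it.
- plunger (a joint): Sprung steel plate in the socket, 12 mm below the mouth at 0 (m, grows as it is pushed in). It pushes back with 3 N at first, about 7 N at 0.0125, when the flange meets the collar (wing centre 47.5 mm out from the mouth); only near there, with the lugs up to 2.5 mm under the lip, can the cartridge be turned. Let go unturned, it is pushed out again by 12 mm.
- head: The fountain's filter head, fixed to the bench: grey plastic base 150 mm (x) by 130 mm (y), 45 mm high, with two brass pipe stubs along y (95 mm out to each side), carrying the socket; the socket's mouth leans toward this body's -x. Origin: on the bench, 10 mm from the base's centre toward -x.
- tray: Round stainless steel tray, fixed, 368 mm across; its floor is 4 mm thick, the rim 13 mm high. Origin: centre of its underside.
- teapot: Silver-tone aluminium teapot, loose, on the tray, 140 mm tall, body radius 52 mm, spout to 93 mm along +y, handle to 85 mm along -y. Origin: centre of its underside. Leave alone.
- glass_a: Ribbed green glass, loose, on the tray, 88 mm tall, rim radius 31 mm. Origin: centre of its underside. Leave alone.
- glass_b: Ribbed green glass, loose, on the bench behind the filter head, 88 mm tall, rim radius 31 mm. Origin: centre of its underside. Leave alone.
- sugar_bowl: Closed white ceramic sugar bowl, loose, on the tray, 83 mm tall, radius 40 mm. Origin: centre of its underside. Leave alone.
There are look-alikes about, which are no part of the job. Of the things that look like the part that bears cartridge_wing, take the one that is farthest from the robot's base at the start.

How it is judged:
On the way:
1. the cartridge's nose and lugs are in the socket's mouth, lugs in the slots (distance between cartridge_wing and locked_point below 0.0125 m and angle between the x axis of cartridge_wing and the x axis of socket, either way round below 0.3 rad and angle between the z axis of cartridge_wing and the z axis of socket, either way round below 0.15 rad), for 0.02 s.
At the end, for the whole second after the job is handed in: The released cartridge is locked in the socket: the wing's centre within 5 mm of the locked point, its lugs within 0.3 rad of the green marks, its axis within 0.1 rad of the socket's; the teapot, glasses and sugar bowl stand upright (within 0.1 rad), the teapot at rest (distance between cartridge_wing and locked_point below 0.005 m and angle between the x axis of cartridge_wing and the y axis of socket, either way round below 0.3 rad and angle between the z axis of cartridge_wing and the z axis of socket, either way round below 0.1 rad and linear speed of teapot below 0.02 m/s and angle between each of teapot, glass_a, glass_b, sugar_bowl's own z axis and vertical below 0.1 rad); the robot touches nothing.
It fails at once if the teapot, a glass or the sugar bowl is moved more than 30 mm or tipped more than 0.35 rad (distance of any of teapot, glass_a, glass_b, sugar_bowl from where it was at the start of the episode above 0.03 m or angle between any of teapot, glass_a, glass_b, sugar_bowl's own z axis and vertical above 0.35 rad).
It also fails if it takes over 48 s, if anything falls off the work surface, if the arm or the gripper's body presses on something with over 40 N, if the wrist force passes 120 N, or if a joint passes its speed limit or range.

## Working session

There is one attempt and no reset: what is moved stays moved. The work goes in short steps, Python scripts to look and compute and a tool call to move; the robot and the scene stay as the last step left them, time stands still between calls to the robot, and variables do not carry over. Pictures are saved under pics/ and viewed, at most 10 in all, crops included, and the job is handed in when it is done.

Besides the shell and the picture viewer there is one more tool, called after ">>>" as name(argument=value, ...), one argument or row to a line, values as JSON. move_arm: Moves the arm, as the interface text tells. Its arguments: {"type":"object","properties":{"moves":{"type":"array"},"jaw":{"type":"number"},"force":{"type":"number"}},"required":["moves"]}

```bash
mkdir -p pics
cat > h.py <<'E'
from cell import *
import numpy as np, cv2
from scipy.spatial.transform import Rotation as R
def cloud(name):
    info=camera_info(name); im,d=camera(name)
    K=np.array(info["mtx"],float); D=np.array(info["dist_coeffs"],float)
    v,u=np.mgrid[0:400,0:640]
    p=cv2.undistortPoints(np.stack([u,v],-1).reshape(-1,1,2).astype(np.float64),K,D).reshape(400,640,2)
    P=np.dstack([p,np.ones((400,640))])*d[...,None]
    r=np.array(info["rotation"],float)
    r=r if r.shape==(3,3) else R.from_quat(np.roll(r,-1)).as_matrix()
    W=P@r.T+np.array(info["xyz"]); W[d==0]=np.nan
    return im,W,info
E
python3 - <<'E'
from h import *
s=observe();print({k:np.round(v,3) for k,v in s.items()})
for n in("top","scene"):
    im,W,i=cloud(n);cv2.imwrite(f"pics/{n}0.png",im[...,::-1]);np.savez(f"{n}0.npz",im=im,W=W);print(n,i)
E
```

```text
{'time': np.float64(0.0), 'q': array([ 1.239,  0.334,  0.04 ,  1.466, -0.013,  1.343, -0.058]), 'joint_velocities': array([-0.002,  0.001,  0.001,  0.001,  0.002,  0.001,  0.001]), 'joint_efforts': array([ 0.0000e+00, -6.5855e+01,  1.3660e+00, -4.0556e+01,  1.7000e-02,
        1.3000e-02,  0.0000e+00]), 'tool_pos': array([ 0.15 , -0.632,  0.23 ]), 'tcp_rot': array([-0.001,  0.993,  0.116, -0.   ]), 'ft_force': array([-0.302, -0.79 ,  0.359]), 'ft_torque': array([ 0.003, -0.035,  0.002]), 'grip_force': np.float64(0.0), 'finger_gap': np.float64(0.085)}
top {'mtx': array([[362.83345785,   0.        , 323.47772337],
       [  0.        , 362.83345785, 198.30400322],
       [  0.        ,   0.        ,   1.        ]]), 'dist_coeffs': array([0.00724707, 0.        , 0.        , 0.        , 0.        ]), 'xyz': array([0.41710717, 0.00310363, 0.95996709]), 'rotation': array([ 0.05457775, -0.69982661,  0.71080022, -0.04502265])}
scene {'mtx': array([[500.46997988,   0.        , 323.08843896],
       [  0.        , 500.46997988, 210.24801804],
       [  0.        ,   0.        ,   1.        ]]), 'dist_coeffs': array([-0.056429,  0.      ,  0.      ,  0.      ,  0.      ]), 'xyz': array([1.16817764, 0.04435981, 1.15888378]), 'rotation': array([-0.18199896,  0.65801708,  0.70276151, -0.20004039])}
```

View pics/top0.png

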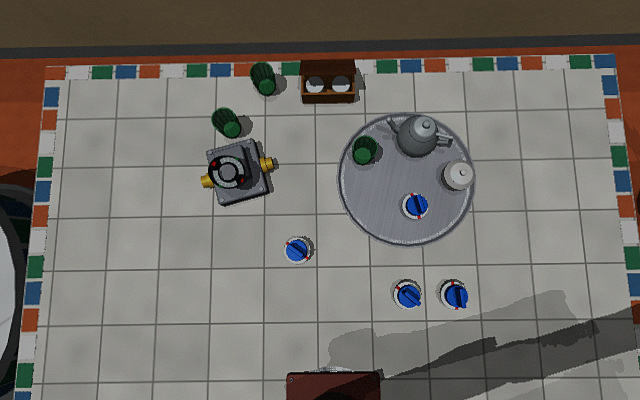

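View pics/scene0.png

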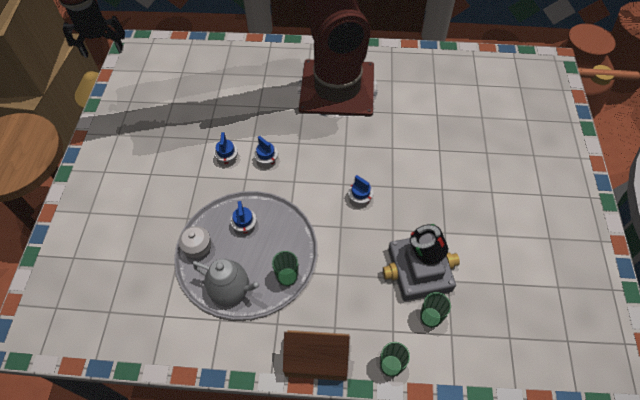

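The top view shows four blue-winged cartridges at (416,206) on the tray, and (298,250), (407,294), (455,295) on the bench. The one on the tray looks farthest from the base, whose foot is near (333,385). The filter head is at (230,173). In the scene view the tray one is at (242,218) and the socket at (429,240). I'll check this with numbers and an enlarged crop.

Run:
```python
from h import *
np.set_printoptions(precision=4,suppress=True)
out=[]
for n in("top","scene"):
    z=np.load(n+"0.npz");im,W=z["im"],z["W"]
    hsv=cv2.cvtColor(im,cv2.COLOR_RGB2HSV)
    blue=((abs(hsv[...,0].astype(int)-112)<12)&(hsv[...,1]>150)&(hsv[...,2]>60)).astype(np.uint8)
    k,l,st,c=cv2.connectedComponentsWithStats(blue)
    for j in range(1,k):
        if st[j,4]<60: continue
        p=W[l==j];m=np.nanmedian(p,0)
        if not(0.15<m[0]<0.9 and 0.02<m[2]<0.15): continue
        t=p[p[:,2]>np.nanpercentile(p[:,2],97)-0.006]
        if len(t)<8: continue
        xy=t[:,:2];cc=(xy.max(0)+xy.min(0))/2; w=np.linalg.svd(xy-xy.mean(0),full_matrices=False)[2][0]
        ext=np.ptp((xy-xy.mean(0))@w)
        print(n,c[j],st[j,4],"wingtop",t.mean(0),"ang",np.degrees(np.arctan2(w[1],w[0]))%180,"len",ext,"r",np.hypot(*cc))
    # marks in head region
    red=((hsv[...,0]<8)|(hsv[...,0]>172))&(hsv[...,1]>130)&(hsv[...,2]>90)
    green=(abs(hsv[...,0].astype(int)-62)<18)&(hsv[...,1]>120)&(hsv[...,2]>60)
    u0,v0=(230,173) if n=="top" else (429,240)
    for nm,m in(("red",red),("green",green)):
        k,l,st,c=cv2.connectedComponentsWithStats(m.astype(np.uint8))
        for j in range(1,k):
            if np.hypot(*(c[j]-[u0,v0]))<32 and st[j,4]>1: print(n,nm,c[j],st[j,4],np.nanmedian(W[l==j],0))
t=np.load("top0.npz")["im"];s=np.load("scene0.npz")["im"]
f=lambda a,u,v,r:cv2.resize(a[v-r:v+r,u-r:u+r],(290,290),interpolation=cv2.INTER_CUBIC)
o=np.vstack([np.hstack([f(t,416,206,28),f(t,232,172,45)]),np.hstack([f(s,242,218,28),f(s,425,255,50)])])
cv2.imwrite("pics/crop0.png",o[...,::-1])
```

```text
top [416.8069 204.6332] 259 wingtop [ 0.5251 -0.2186  0.0936] ang 13.93403108431093 len 0.042463964745186 r 0.5677933320228976
top [295.9365 250.1538] 299 wingtop [0.4172 0.0845 0.0894] ang 54.70656661707912 len 0.04165654520256799 r 0.426284152230204
top [409.2    296.6057] 350 wingtop [ 0.3031 -0.1883  0.0897] ang 48.97685505988619 len 0.04304164419856116 r 0.35685283115141314
top [452.0881 296.1761] 159 wingtop [ 0.3009 -0.2924  0.0544] ang 0.13988309789621667 len 0.047202127170752436 r 0.4225008774419797
top [463.2308 296.9829] 117 wingtop [ 0.3023 -0.3041  0.0897] ang 5.305334956132555 len 0.041237884592597494 r 0.4287306341041569
top red [213.3636 163.4545] 11 [0.6168 0.2638 0.1538]
top red [241.8333 180.    ] 6 [0.5838 0.2063 0.1175]
top green [235.8333 158.    ] 6 [0.6324 0.2176 0.136 ]
top green [219.5714 185.8571] 7 [0.5668 0.2532 0.1362]
scene [224.1616 145.4091] 198 wingtop [ 0.306  -0.3023  0.0889] ang 5.449576547240277 len 0.04177390085347586 r 0.4294036305482914
scene [264.4172 148.4233] 163 wingtop [ 0.3062 -0.1855  0.0895] ang 50.98121929829452 len 0.04487942428196087 r 0.3565969696088584
scene [360.3314 188.0233] 172 wingtop [0.4209 0.0869 0.0887] ang 52.509204099374855 len 0.04159089015772019 r 0.4291041533084437
scene [241.6357 214.7093] 258 wingtop [ 0.5285 -0.2161  0.0926] ang 16.082483042066315 len 0.041756542307530245 r 0.5699040613370999
scene red [412.1667 233.    ] 6 [0.5833 0.2087 0.1149]
scene red [440.4667 241.1333] 30 [0.6184 0.2682 0.1483]
scene green [417.25 248.25] 4 [0.6334 0.2169 0.1355]
```

View pics/crop0.png

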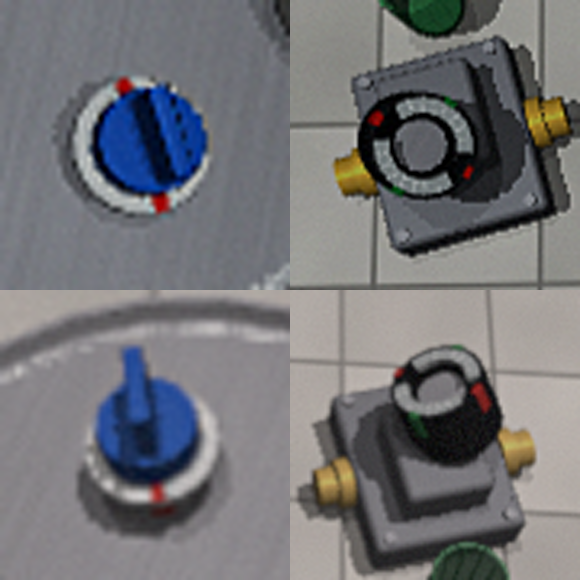

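The crop confirms the target: the tray cartridge at (416,206), with red flange marks in line with its wing. It is 0.57 m from the base, and the others are at most 0.43 m. The socket shows two red marks, at (213,163) and (242,180), and two green marks, at (236,158) and (220,186). Next I'll fit the lip plane for the socket axis.

Run:
```python
from h import *
np.set_printoptions(precision=4,suppress=True)
for n in("top","scene"):
    z=np.load(n+"0.npz");im,W=z["im"],z["W"]
    hsv=cv2.cvtColor(im,cv2.COLOR_RGB2HSV)
    d=W-np.array([.600,.235,.1357])
    r=np.linalg.norm(d,axis=2)
    m=(r>.024)&(r<.034)&(hsv[...,1]<40)&(hsv[...,2]>110)&(W[...,2]>.11)
    p=W[m]
    for _ in range(4):
        c=p.mean(0);nrm=np.linalg.svd(p-c)[2][2];nrm*=np.sign(nrm[2]);e=(p-c)@nrm;p=p[abs(e)<max(.003,2*e.std())]
    print(n,len(p),"c",c,"n",nrm,"tilt",np.degrees(np.arccos(nrm[2])),"lean az",np.degrees(np.arctan2(nrm[1],nrm[0])),e.std())
    # base top
    b=(abs(W[...,2]-.045)<.004)&(abs(W[...,0]-.6)<.12)&(abs(W[...,1]-.22)<.12)
    k,l,st,cc=cv2.connectedComponentsWithStats(b.astype(np.uint8));j=1+st[1:,4].argmax()
    print(" base rect",cv2.minAreaRect(W[l==j][:,:2].astype(np.float32)*1000))
```

```text
top 223 c [0.6    0.2355 0.1354] n [-0.2452 -0.4342  0.8668] tilt 29.91086388589487 lean az -119.45425268680029 0.001156864375666549
 base rect ((625.0491333007812, 233.2208251953125), (148.67105102539062, 143.6443634033203), 15.270349502563477)
scene 155 c [0.6016 0.2358 0.135 ] n [-0.2449 -0.4343  0.8668] tilt 29.905961905713216 lean az -119.42393869753045 0.0012815327397868001
 base rect ((625.7062377929688, 242.2608642578125), (147.91641235351562, 159.0014190673828), 15.244732856750488)
```

Both views agree. The mouth centre is (0.6005, 0.2357, 0.135), leaning 29.9° at azimuth -119.4°, and the slots lie in the lean plane. The wing is at (0.527, -0.2175), azimuth about 15°. I'll start moving.

>>> move_arm(
  moves=[
    [[33,-22.6,2],[0,0,0]],
    [[33,-22.6,2],[0,0,0]],
    [[33,-22.6,2],[0,0,0]],
    [[33,-22.6,2],[0,0,0]],
    [[33,-22.6,2],[0,0,0]],
  ],
  jaw=0.3,
  force=70,
)

```text
time: 0.52
tool_pos: [0.2852, -0.4827, 0.2209]
tcp_rot: [-0.0, 0.993, 0.116, -0.0]
ft_force: [0.9, -0.7, 0.6]
finger_gap: 0.0554
grip_force: 0.0
```

>>> move_arm(
  moves=[
    [[33,-22.6,2],[0,0,0]],
    [[33,-22.6,2],[0,0,0]],
    [[33,-22.6,2],[0,0,0]],
    [[33,-22.6,2],[0,0,0]],
    [[33,-22.6,2],[0,0,0]],
  ],
)

```text
time: 0.93
tool_pos: [0.4197, -0.3347, 0.2111]
tcp_rot: [-0.0, 0.993, 0.116, -0.0]
ft_force: [1.2, -0.9, -0.0]
finger_gap: 0.0553
grip_force: 0.0
```

>>> move_arm(
  moves=[
    [[33,-22.6,2],[0,0,0]],
    [[33,-22.6,2],[0,0,0]],
    [[33,-22.6,2],[0,0,0]],
    [[30,-21,2],[0,0,0]],
    [[0,0,0],[0,0,-7]],
  ],
)

```text
time: 1.35
tool_pos: [0.5283, -0.2118, 0.2027]
tcp_rot: [-0.002, 0.984, 0.178, 0.001]
ft_force: [-1.1, 0.8, -0.4]
finger_gap: 0.056
grip_force: 0.0
```

Run:
```python
from h import *
s=observe();print({k:np.round(s[k],3) for k in("time","q","tool_pos","tcp_rot","finger_gap")})
print(R.from_quat(np.roll(s["tcp_rot"],-1)).as_matrix().round(3)); i=camera_info("wrist");print(i["xyz"],i["rotation"])
```

```text
{'time': np.float64(1.35), 'q': array([ 0.621,  0.211, -0.361,  1.689,  0.074,  1.255, -0.969]), 'tool_pos': array([ 0.528, -0.212,  0.203]), 'tcp_rot': array([-0.002,  0.984,  0.178,  0.001]), 'finger_gap': np.float64(0.056)}
[[ 0.937  0.35   0.001]
 [ 0.35  -0.937  0.004]
 [ 0.003 -0.003 -1.   ]]
[ 0.59258176 -0.18761286  0.34620793] [ 0.11029628  0.81444896 -0.56431267 -0.07783849]
```

>>> move_arm(
  moves=[
    [[0,0,0],[0,0,-7]],
    [[0,0,0],[0,0,-7]],
    [[0,0,0],[0,0,-7]],
    [[0,0,0],[0,0,-7]],
    [[0,0,0],[0,0,-7]],
  ],
)

```text
time: 1.77
tool_pos: [0.5237, -0.2202, 0.2029]
tcp_rot: [-0.0, 0.884, 0.467, -0.0]
ft_force: [-0.1, 0.7, -0.7]
finger_gap: 0.0553
grip_force: 0.0
```

>>> move_arm(
  moves=[
    [[0,0,0],[0,0,-7]],
    [[0,0,0],[0,0,-7]],
    [[0,0,0],[0,0,-7]],
    [[0,0,0],[0,0,-7]],
    [[0,0,0],[0,0,-7]],
  ],
)

```text
time: 2.18
tool_pos: [0.5237, -0.2202, 0.2029]
tcp_rot: [-0.0, 0.703, 0.711, -0.0]
ft_force: [-0.6, 0.6, 0.5]
finger_gap: 0.0557
grip_force: 0.0
```

>>> move_arm(
  moves=[
    [[0,0,0],[0,0,-7]],
    [[0,0,0],[0,0,-7]],
    [[0,0,0],[0,0,-7]],
    [[0,0,0],[0,0,-7]],
    [[0,0,0],[0,0,-7]],
  ],
)

```text
time: 2.6
tool_pos: [0.5237, -0.2202, 0.2029]
tcp_rot: [-0.0, 0.456, 0.89, 0.0]
ft_force: [-0.6, 0.4, 0.3]
finger_gap: 0.0557
grip_force: 0.0
```

>>> move_arm(
  moves=[
    [[0,0,0],[0,0,-7]],
    [[0,0,0],[0,0,-7]],
    [[0,0,0],[0,0,-7]],
    [[0,0,0],[0,0,-7]],
    [[0,0,0],[0,0,-7]],
  ],
)

```text
time: 3.02
tool_pos: [0.5237, -0.2202, 0.2029]
tcp_rot: [-0.0, 0.168, 0.986, 0.0]
ft_force: [0.6, 0.3, 0.2]
finger_gap: 0.0557
grip_force: 0.0
```

>>> move_arm(
  moves=[
    [[0,0,0],[0,0,-7]],
    [[0,0,0],[0,0,-7]],
    [[0,0,0],[0,0,-7]],
    [[0,0,0],[0,0,-7]],
    [[0,0,0],[0,0,0]],
  ],
)

```text
time: 3.43
tool_pos: [0.5237, -0.2203, 0.2029]
tcp_rot: [-0.0, -0.076, 0.997, 0.0]
ft_force: [0.1, 0.3, -0.3]
finger_gap: 0.0555
grip_force: 0.0
```

```bash
cat >> h.py <<'E'
def pose():
    s=observe();return np.array(s["tool_pos"]),R.from_quat(np.roll(s["tcp_rot"],-1)).as_matrix(),s
def red_blobs(im,W,box=None):
    hsv=cv2.cvtColor(im,cv2.COLOR_RGB2HSV)
    red=((hsv[...,0]<8)|(hsv[...,0]>172))&(hsv[...,1]>130)&(hsv[...,2]>90)
    k,l,st,c=cv2.connectedComponentsWithStats(red.astype(np.uint8))
    return [(c[j].round(1),st[j,4],np.nanmedian(W[l==j],0)) for j in range(1,k) if st[j,4]>5]
E
python3 - <<'E'
from h import *
np.set_printoptions(precision=4,suppress=True)
t,M,s=pose();im,W,i=cloud("wrist")
cv2.imwrite("pics/w1.png",im[...,::-1]);np.savez("w1.npz",im=im,W=W)
print(s["time"],s["q"],t);print(M)
for b in red_blobs(im,W):
    if abs(b[2][0]-.527)<.08 and abs(b[2][1]+.2175)<.08: print(b)
hsv=cv2.cvtColor(im,cv2.COLOR_RGB2HSV)
bl=(abs(hsv[...,0].astype(int)-112)<12)&(hsv[...,1]>150)&(hsv[...,2]>50)&(W[...,2]>.088)&(np.hypot(W[...,0]-.527,W[...,1]+.2175)<.05)
p=W[bl];r=cv2.minAreaRect(p[:,:2].astype(np.float32)*1000);print(len(p),r,np.median(p[:,2]))
E
```

```text
3.4333 [ 0.9084  0.2536 -0.6862  1.678   0.1669  1.2705  1.9102] [ 0.5237 -0.2203  0.2029]
[[-0.9886 -0.1507 -0.0007]
 [-0.1507  0.9886  0.0004]
 [ 0.0006  0.0005 -1.    ]]
(array([313.8, 158.9]), np.int32(57), array([ 0.4976, -0.2254,  0.0373]))
559 ((525.5772094726562, -217.84799194335938), (42.313331604003906, 9.98701286315918), 14.624859809875488) 0.0946204473885463
```

View pics/w1.png

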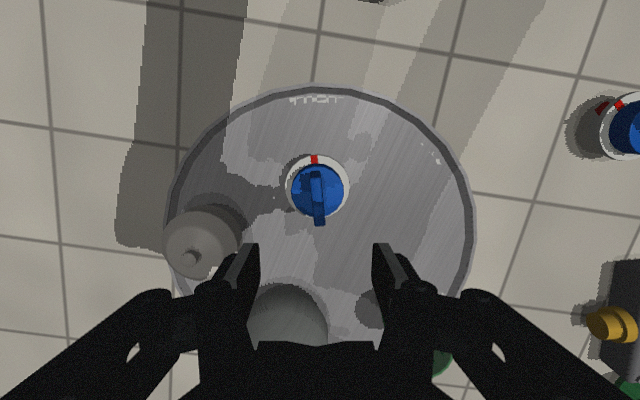

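The wrist view shows the cartridge at (317,190) between the approaching fingers, with the teapot below centre and the sugar bowl at left. The wing is at (0.526, -0.218), angle 14.6°, top at 0.0946, which matches the expected height.

>>> move_arm(
  moves=[
    [[0,0,0],[0,0,-6]],
    [[-3,2,0],[0,0,0]],
    [[0,0,30],[0,0,0]],
    [[0,0,30],[0,0,0]],
    [[0,0,30],[0,0,0]],
  ],
)

```text
time: 3.9
tool_pos: [0.5268, -0.2174, 0.1126]
tcp_rot: [0.001, -0.122, 0.993, -0.0]
ft_force: [0.8, -1.2, -0.4]
finger_gap: 0.0555
grip_force: 0.0
```

>>> move_arm(
  moves=[
    [[0,0,20],[0,0,0]],
    [[0,0,15],[0,0,0]],
    [[0,0,10],[0,0,0]],
    [[0,0,3],[0,0,0]],
    [[0,0,0],[0,0,0]],
  ],
)

```text
time: 4.32
tool_pos: [0.5263, -0.2173, 0.065]
tcp_rot: [-0.0, -0.124, 0.992, 0.0]
ft_force: [-0.7, -0.3, -0.2]
finger_gap: 0.0552
grip_force: 0.0
```

>>> move_arm(
  moves=[
    [[0,0,0],[0,0,0]],
    [[0,0,0],[0,0,0]],
    [[0,0,0],[0,0,0]],
    [[0,0,0],[0,0,0]],
    [[0,0,0],[0,0,0]],
  ],
  jaw=-1,
  force=80,
)

```text
time: 4.73
tool_pos: [0.5271, -0.218, 0.0663]
tcp_rot: [0.001, -0.125, 0.992, -0.001]
ft_force: [-0.4, -1.1, 5.4]
finger_gap: 0.009
grip_force: 78.9
```

>>> move_arm(
  moves=[
    [[0,0,0],[0,0,0]],
    [[0,0,0],[0,0,0]],
    [[0,0,-5],[0,0,0]],
    [[0,0,-5],[0,0,0]],
    [[0,0,-20],[0,0,0]],
  ],
)

```text
time: 5.15
tool_pos: [0.5243, -0.217, 0.0932]
tcp_rot: [-0.002, -0.125, 0.992, 0.001]
ft_force: [-0.1, -0.5, -1.8]
finger_gap: 0.0084
grip_force: 78.0
```

>>> move_arm(
  moves=[
    [[0,0,-40],[0,0,0]],
    [[0,0,-40],[0,0,0]],
    [[0,0,-40],[0,0,0]],
    [[0,0,-40],[0,0,0]],
    [[0,0,0],[0,0,0]],
  ],
)

```text
time: 5.57
tool_pos: [0.5294, -0.2178, 0.2639]
tcp_rot: [0.005, -0.125, 0.992, -0.003]
ft_force: [1.8, 0.9, -0.4]
finger_gap: 0.009
grip_force: 78.4
```

```bash
cat >> h.py <<'E'
C=np.array([.6005,.2357,.1352]); N=np.array([-.245,-.4343,.8668]); N/=np.linalg.norm(N)
Y=np.array([N[1],-N[0],0]);Y/=np.linalg.norm(Y)  # az ~150.6
Z=-N; X=np.cross(Y,Z); G=np.stack([X,Y,Z],1)
E
python3 - <<'E'
from h import *
np.set_printoptions(precision=4,suppress=True)
t,M,s=pose();print(s["time"],s["q"],t,s["finger_gap"]);print(G)
p=C+N*.14;print(p, "shift tool mm",M.T@(p-t)*1000)
print("rotvec deg",np.degrees(R.from_matrix(M.T@G).as_rotvec()))
E
```

```text
5.5667 [ 0.9231  0.2197 -0.7104  1.5899  0.1479  1.3753  2.0188] [ 0.5294 -0.2178  0.2639] 0.008964386073776769
[[-0.4259 -0.871   0.245 ]
 [-0.755   0.4913  0.4343]
 [-0.4986  0.     -0.8668]]
[0.5662 0.1749 0.2566] shift tool mm [-132.9639  371.3883    5.8289]
rotvec deg [-12.6179 -27.9653 -44.975 ]
```

>>> move_arm(
  moves=[
    [[-12,33.8,0.5],[0,0,0]],
    [[-12,33.8,0.5],[0,0,0]],
    [[-12,33.8,0.5],[0,0,0]],
    [[-12,33.8,0.5],[0,0,0]],
    [[-12,33.8,0.5],[0,0,0]],
  ],
)

```text
time: 5.98
tool_pos: [0.5422, -0.0373, 0.2528]
tcp_rot: [-0.0, -0.125, 0.992, -0.0]
ft_force: [-0.2, -0.4, -2.0]
finger_gap: 0.0086
grip_force: 78.4
```

>>> move_arm(
  moves=[
    [[-12,33.8,0.5],[0,0,0]],
    [[-12,33.8,0.5],[0,0,0]],
    [[-12,33.8,0.5],[0,0,0]],
    [[-12,33.8,0.5],[0,0,0]],
    [[-12,33.8,0.5],[0,0,0]],
  ],
)

```text
time: 6.4
tool_pos: [0.5585, 0.1412, 0.2503]
tcp_rot: [-0.0, -0.125, 0.992, -0.0]
ft_force: [1.0, -0.1, -2.0]
finger_gap: 0.0086
grip_force: 78.4
```

>>> move_arm(
  moves=[
    [[-12,33.8,0.5],[0,0,0]],
    [[0,0,0],[-1.6,-3.5,-5.6]],
    [[0,0,0],[-1.6,-3.5,-5.6]],
    [[0,0,0],[-1.6,-3.5,-5.6]],
    [[0,0,0],[-1.6,-3.5,-5.6]],
  ],
)

```text
time: 6.82
tool_pos: [0.5616, 0.1767, 0.2495]
tcp_rot: [0.114, -0.317, 0.939, 0.07]
ft_force: [-1.2, -0.9, -1.6]
finger_gap: 0.0084
grip_force: 78.6
```

>>> move_arm(
  moves=[
    [[0,0,0],[-1.6,-3.5,-5.6]],
    [[0,0,0],[-1.6,-3.5,-5.6]],
    [[0,0,0],[-1.6,-3.5,-5.6]],
    [[0,0,0],[-1.6,-3.5,-5.6]],
    [[0,0,0],[0,0,0]],
  ],
)

```text
time: 7.23
tool_pos: [0.5613, 0.1727, 0.2481]
tcp_rot: [0.21, -0.472, 0.846, 0.131]
ft_force: [0.2, -1.1, -3.0]
finger_gap: 0.0086
grip_force: 78.6
```

```bash
cat > chk.py <<'E'
from h import *
np.set_printoptions(precision=4,suppress=True)
def chk(out):
    t,M,s=pose();print(s["time"],s["q"],t,s["finger_gap"],s["ft_force"])
    d=t-C;print("along",1000*(d@N),"off tool",M.T@(d-N*(d@N))*1000,"rotvec",np.degrees(R.from_matrix(M.T@G).as_rotvec()))
    return t,M,s
E
python3 - <<'E'
from chk import *
chk(0)
for n in("top","scene","wrist"):
    im,W,i=cloud(n);np.savez(n+"2.npz",im=im,W=W,xyz=i["xyz"],rot=i["rotation"])
t=np.load("top2.npz")["im"];s=np.load("scene2.npz")["im"];w=np.load("wrist2.npz")["im"]
f=lambda a,u,v,r:cv2.resize(a[v-r:v+r,u-r:u+r],(300,300),interpolation=cv2.INTER_CUBIC)
o=np.hstack([np.vstack([f(t,245,180,60),f(s,425,230,60)]),cv2.resize(w[:,120:520],(400,400))[:, :] if 0 else np.vstack([cv2.resize(w,(480,300)),np.zeros((300,480,3),np.uint8)])])
cv2.imwrite("pics/c2.png",o[...,::-1])
E
```

```text
7.2333 [ 0.9384  0.0843 -1.1003  1.8653 -0.3895  0.9584  2.6197] [0.5613 0.1727 0.2481] 0.008574452921578253 [ 0.164  -1.1487 -2.9575]
along 134.86993270033605 off tool [8.129  2.8666 0.1874] rotvec [ 0.2338 -1.2429 -2.3826]
```

View pics/c2.png

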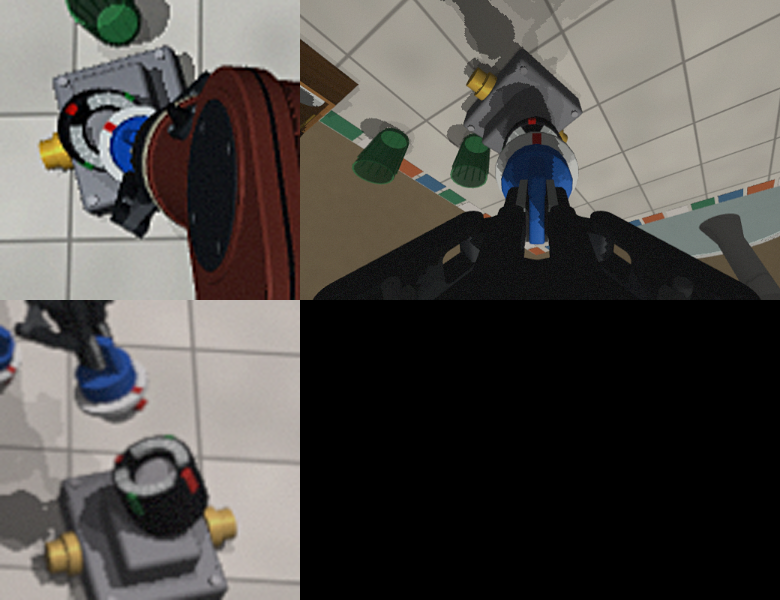

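In the top crop the cartridge hovers beside the collar and the red flange mark points along the slot line. The wrist crop shows the flange's red mark roughly in line with the socket's mark. q7 is near its limit (2.62) and the twist will unwind it. Next I'll measure the cartridge's offset in the hand.

Run:
```python
from chk import *
from scipy.optimize import least_squares
t,M,s=chk(0)
for n in("wrist","scene","top"):
    z=np.load(n+"2.npz");im,W=z["im"],z["W"]
    T=(W-t)@M*1000
    hsv=cv2.cvtColor(im,cv2.COLOR_RGB2HSV)
    near=(np.hypot(T[...,0],T[...,1])<45)
    blue=(abs(hsv[...,0].astype(int)-112)<12)&(hsv[...,1]>130)
    p=T[near&blue&(T[...,2]>12)&(T[...,2]<24)]
    p=p[np.hypot(p[:,0],p[:,1])>18]
    if len(p)>20:
        f=least_squares(lambda q:np.hypot(p[:,0]-q[0],p[:,1]-q[1])-26,[0,0],loss="soft_l1");print(n,"body",len(p),f.x,np.abs(f.fun).mean())
    wh=near&(hsv[...,1]<50)&(hsv[...,2]>90)&(T[...,2]>24)&(T[...,2]<45)
    p=T[wh]; 
    if len(p)>20: print(n,"flange",len(p),np.percentile(p[:,2],[5,50,95]),p.min(0),p.max(0))
    red=((hsv[...,0]<8)|(hsv[...,0]>172))&(hsv[...,1]>130)&near&(T[...,2]>15)&(T[...,2]<60)
    k,l,st,c=cv2.connectedComponentsWithStats(red.astype(np.uint8))
    for j in range(1,k):
        if st[j,4]>3: print(n,"red",c[j],st[j,4],np.nanmedian(T[l==j],0))
    dd=(W-C); rr=np.linalg.norm(dd,axis=2); 
    red=((hsv[...,0]<8)|(hsv[...,0]>172))&(hsv[...,1]>130)&(rr<.05)
    k,l,st,c=cv2.connectedComponentsWithStats(red.astype(np.uint8))
    for j in range(1,k):
        if st[j,4]>3: print(n,"socket red (socket X,Y,N mm)",c[j],st[j,4],1000*np.nanmedian(dd[l==j],0)@np.stack([X,Y,N],1))
```

```text
7.3833 [ 0.9321  0.0848 -1.1023  1.8612 -0.3828  0.9594  2.5995] [0.5616 0.1757 0.2496] 0.008588576865996875 [-0.0093  0.7223 -2.3109]
along 134.78504552494914 off tool [5.0386 4.1969 0.1341] rotvec [ 0.2044 -1.3786 -2.8419]
wrist body 370 [ 0.8646 -0.2192] 0.14239765711067276
wrist flange 1042 [28.9021 29.8958 31.1211] [-17.3688 -34.0495  27.6652] [31.65   33.5419 35.3986]
wrist red [315.5183 184.3537] 164 [31.0847  0.0726 29.1359]
wrist socket red (socket X,Y,N mm) [309.1263 161.0842] 95 [36.0084 -0.0207  0.231 ]
scene body 94 [ 4.0349 -1.2217] 0.9342296507624807
scene flange 167 [27.9205 31.1564 36.1006] [-31.4775 -37.6477  25.5244] [20.382  32.5207 38.1622]
scene red [419.5 205.5] 4 [-26.7548  -0.4029  29.9687]
scene red [420.6667 211.4444] 9 [-24.5732  -2.0909  47.671 ]
scene socket red (socket X,Y,N mm) [412.7143 233.2857] 7 [34.665   0.7068 -1.5542]
scene socket red (socket X,Y,N mm) [440.4792 241.2083] 48 [-37.4287   0.7739 -10.1273]
top flange 160 [28.2155 30.342  33.2995] [-27.6438 -32.7964  24.5799] [ 7.1951 32.4245 36.1182]
top red [228.4167 170.25  ] 12 [-24.8818  -1.3764  29.7884]
top socket red (socket X,Y,N mm) [213.4091 163.4545] 22 [-36.311   -0.6945  -2.8719]
```

>>> move_arm(
  moves=[
    [[0,0,0],[0.2,-1.4,-2.8]],
    [[-6,-4,0],[0,0,0]],
    [[0,0,15],[0,0,0]],
    [[0,0,0],[0,0,0]],
  ],
)

```text
time: 7.72
tool_pos: [0.5711, 0.1857, 0.2377]
tcp_rot: [0.217, -0.482, 0.839, 0.132]
ft_force: [-0.7, 0.5, -1.6]
finger_gap: 0.0088
grip_force: 78.5
```

```bash
python3 -c "
from chk import *
chk(0)"
```

```text
7.7167 [ 0.996   0.1655 -1.2221  1.8631 -0.2956  0.9011  2.565 ] [0.5711 0.1857 0.2377] 0.008848604784824462 [-0.7409  0.4897 -1.6236]
along 117.73485142270398 off tool [-0.8168  1.0955 -0.0018] rotvec [ 0.2541 -0.4589 -0.9235]
```

>>> move_arm(
  moves=[
    [[0,-1,10],[0.2,-0.4,-0.9]],
    [[0,0,12],[0,0,0]],
    [[0,0,12],[0,0,0]],
    [[0,0,12],[0,0,0]],
    [[0,0,0],[0,0,0]],
  ],
)

```text
time: 8.13
tool_pos: [0.5821, 0.2061, 0.1974]
tcp_rot: [0.222, -0.489, 0.834, 0.131]
ft_force: [-1.1, 0.5, -2.1]
finger_gap: 0.0086
grip_force: 78.5
```

```bash
python3 -c "
from chk import *
chk(0)"
```

```text
8.1333 [ 0.8702  0.2572 -1.1721  1.8916 -0.1906  0.7902  2.4954] [0.5821 0.2061 0.1974] 0.008559311653734827 [-1.1144  0.4881 -2.0775]
along 71.24345491442517 off tool [-0.8156  1.5152  0.0038] rotvec [ 0.1868 -0.0819  0.1235]
```

>>> move_arm(
  moves=[
    [[0,-1.3,0],[0,0,0]],
    [[0,0,5],[0,0,0]],
    [[0,0,5],[0,0,0]],
    [[0,0,4],[0,0,0]],
    [[0,0,0],[0,0,0]],
  ],
)

```text
time: 8.55
tool_pos: [0.5878, 0.2096, 0.1859]
tcp_rot: [0.223, -0.488, 0.834, 0.13]
ft_force: [-0.1, -0.5, -2.6]
finger_gap: 0.0085
grip_force: 78.7
```

Run:
```python
from chk import *
t,M,s=chk(0)
im,W,i=cloud("wrist");cv2.imwrite("pics/w3.png",cv2.resize(im[100:300,200:440],(720,600),interpolation=cv2.INTER_CUBIC)[...,::-1])
T=(W-t)@M*1000;S=(W-C)@np.stack([X,Y,N],1)*1000
hsv=cv2.cvtColor(im,cv2.COLOR_RGB2HSV)
red=((hsv[...,0]<8)|(hsv[...,0]>172))&(hsv[...,1]>130)&(np.linalg.norm(S,axis=2)<70)
k,l,st,c=cv2.connectedComponentsWithStats(red.astype(np.uint8))
for j in range(1,k):
    if st[j,4]>3: print(c[j],st[j,4],"tool",np.nanmedian(T[l==j],0),"sock",np.nanmedian(S[l==j],0))
```

```text
8.55 [ 0.8314  0.2841 -1.1488  1.8942 -0.1581  0.7612  2.4719] [0.5878 0.2096 0.1859] 0.008482609414570227 [-0.1019 -0.4816 -2.6033]
along 58.39938861441682 off tool [-0.1916 -1.7439 -0.0003] rotvec [ 0.0074 -0.0276  0.1234]
[318.5236 162.3351] 191 tool [38.0937  2.4566 57.9764] sock [37.936   0.6383  0.4417]
[315.5183 184.2378] 164 tool [29.9892  0.4872 29.1534] sock [29.811  -1.3249 29.2588]
```

View pics/w3.png

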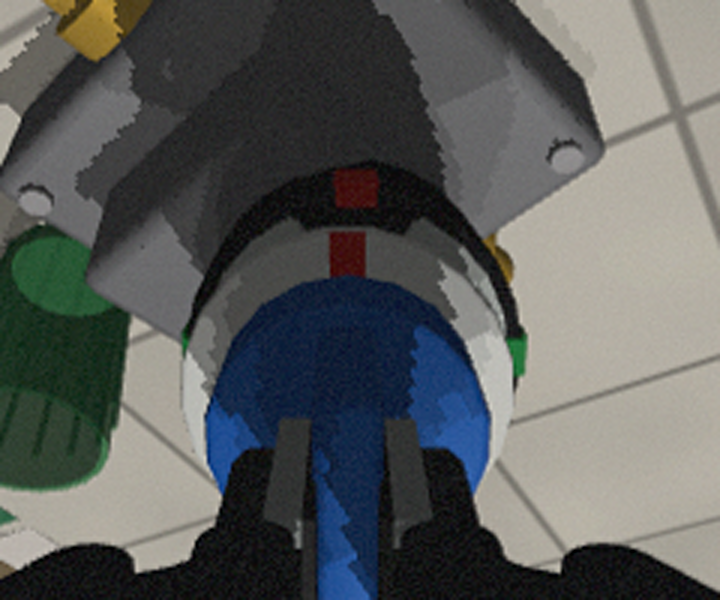

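The crop shows the flange's red mark at (347,255) and the socket's red mark at (357,188), so the lugs are in line apart from a sideways shift of about 2 mm. I'll correct that and push in.

>>> move_arm(
  moves=[
    [[-0.5,1.8,0],[0,0,0]],
    [[0,0,0],[0,0,0]],
    [[0,0,4],[0,0,0]],
    [[0,0,4],[0,0,0]],
    [[0,0,0],[0,0,0]],
  ],
)

```text
time: 9.02
tool_pos: [0.5889, 0.2142, 0.1794]
tcp_rot: [0.223, -0.488, 0.834, 0.13]
ft_force: [0.1, -2.1, 0.2]
finger_gap: 0.0086
grip_force: 79.0
```

```bash
python3 -c "
from chk import *
t,M,s=chk(0);print(M.T@s['ft_force'])"
```

```text
9.0167 [ 0.8095  0.2952 -1.1385  1.8989 -0.1434  0.7435  2.4571] [0.5889 0.2142 0.1794] 0.008580558547680642 [ 0.0882 -2.0643  0.1654]
along 50.48153200168957 off tool [-0.8231 -0.4526  0.0003] rotvec [-0.039   0.0021  0.1297]
[ 1.4409 -1.0885 -1.0176]
```

>>> move_arm(
  moves=[
    [[0,0,2.5],[0,0,0]],
    [[0,0,2.5],[0,0,0]],
    [[0,0,2.5],[0,0,0]],
    [[0,0,2],[0,0,0]],
    [[0,0,0],[0,0,0]],
  ],
)

```text
time: 9.43
tool_pos: [0.5912, 0.2182, 0.1714]
tcp_rot: [0.223, -0.488, 0.834, 0.13]
ft_force: [-0.8, -4.0, 3.3]
finger_gap: 0.0085
grip_force: 79.4
```

```bash
python3 -c "
from chk import *
t,M,s=chk(0);print(M.T@s['ft_force'])"
```

```text
9.4333 [ 0.7825  0.3112 -1.1231  1.9015 -0.124   0.7252  2.4407] [0.5912 0.2182 0.1714] 0.008515063135388462 [-0.7935 -4.0278  3.2807]
along 41.22184134518288 off tool [-0.9036 -0.495   0.0003] rotvec [-0.0383  0.0009  0.1362]
[ 1.7459 -1.2869 -4.7866]
```

>>> move_arm(
  moves=[
    [[0,0,2],[0,0,0]],
    [[0,0,1.5],[0,0,0]],
    [[0,0,0],[0,0,0]],
  ],
)

```text
time: 9.68
tool_pos: [0.592, 0.2197, 0.1687]
tcp_rot: [0.223, -0.488, 0.834, 0.13]
ft_force: [-2.3, -4.9, 4.3]
finger_gap: 0.0085
grip_force: 80.0
```

```bash
python3 -c "
from chk import *
t,M,s=chk(0);print(M.T@s['ft_force'])"
```

```text
9.6833 [ 0.773   0.3167 -1.1176  1.902  -0.117   0.7193  2.4346] [0.592  0.2197 0.1687] 0.008475277867778144 [-2.307  -4.9201  4.2566]
along 38.048152056588386 off tool [-0.9696 -0.5113  0.0001] rotvec [-0.0377 -0.014   0.1349]
[ 2.577  -0.4062 -6.3908]
```

>>> move_arm(
  moves=[
    [[0.3,0,1],[0,0,0]],
    [[0,0,0],[0,0,0]],
    [[0,0,0],[0,0,0]],
  ],
)

```text
time: 9.93
tool_pos: [0.592, 0.2196, 0.1684]
tcp_rot: [0.223, -0.488, 0.834, 0.129]
ft_force: [-16.8, -14.3, 23.6]
finger_gap: 0.0085
grip_force: 83.7
```

```bash
python3 -c "
from chk import *
t,M,s=chk(0);print(M.T@s['ft_force'])"
```

```text
9.9333 [ 0.7717  0.317  -1.1166  1.9017 -0.116   0.7197  2.4337] [0.592  0.2196 0.1684] 0.008501931425371301 [-16.7836 -14.328   23.6358]
along 37.8701680668355 off tool [-0.8276 -0.5363 -0.0006] rotvec [-0.0314 -0.0593  0.138 ]
[  6.193    7.5761 -30.8202]
```

>>> move_arm(
  moves=[
    [[0.2,0.1,-0.9],[0,0,0]],
    [[0,0,0],[0,0,0]],
    [[0,-0.1,0],[0,0,6]],
    [[0,-0.1,0],[0,0,6]],
    [[0,0,0],[0,0,0]],
  ],
)

```text
time: 10.35
tool_pos: [0.5921, 0.2198, 0.1687]
tcp_rot: [0.208, -0.396, 0.881, 0.153]
ft_force: [-1.7, -3.5, 6.3]
finger_gap: 0.0089
grip_force: 79.9
```

```bash
python3 -c "
from chk import *
t,M,s=chk(0);print(M.T@s['ft_force'],M.T@s['ft_torque'])"
```

```text
10.35 [ 0.7368  0.2961 -1.0688  1.9038 -0.1592  0.7193  2.2533] [0.5921 0.2198 0.1687] 0.008860881086562498 [-1.6991 -3.4558  6.2815]
along 37.985457263769426 off tool [-1.1685 -0.2688  0.0013] rotvec [ -0.0608   0.0434 -12.1213]
[ 0.1438 -0.2625 -7.3619] [0.2017 0.5777 0.0929]
```

Low side forces and the turn is following. I'll continue the twist.

>>> move_arm(
  moves=[
    [[0,-0.1,0],[0,0,6]],
    [[0,-0.1,0],[0,0,6]],
    [[0,-0.1,0],[0,0,6]],
    [[0,-0.1,0],[0,0,6]],
    [[0,0,0],[0,0,0]],
  ],
)

```text
time: 10.77
tool_pos: [0.5923, 0.2196, 0.1686]
tcp_rot: [0.172, -0.206, 0.944, 0.192]
ft_force: [-1.9, -3.1, 6.7]
finger_gap: 0.009
grip_force: 80.1
```

```bash
python3 -c "
from chk import *
t,M,s=chk(0);print(M.T@s['ft_force'],M.T@s['ft_torque'])"
```

```text
10.7667 [ 0.665   0.2648 -0.9773  1.9056 -0.2246  0.7233  1.8872] [0.5923 0.2196 0.1686] 0.008990562518189383 [-1.906  -3.1491  6.6692]
along 37.96387892625726 off tool [-1.3146 -0.0357  0.0015] rotvec [ -0.0508   0.0525 -35.9805]
[-0.0526  0.1672 -7.6156] [0.2765 0.4255 0.0767]
```

>>> move_arm(
  moves=[
    [[0,-0.1,0],[0,0,6]],
    [[0,-0.1,0],[0,0,6]],
    [[0,-0.1,0],[0,0,6]],
    [[0,-0.1,0],[0,0,6]],
    [[0,-0.1,0],[0,0,6]],
  ],
)

```text
time: 11.18
tool_pos: [0.5925, 0.2193, 0.1685]
tcp_rot: [0.117, 0.045, 0.965, 0.231]
ft_force: [-1.6, -1.9, 6.2]
finger_gap: 0.0087
grip_force: 80.0
```

>>> move_arm(
  moves=[
    [[0,-0.1,0],[0,0,6]],
    [[0,-0.1,0],[0,0,6]],
    [[0,-0.1,0],[0,0,6]],
    [[0,-0.1,0],[0,0,5]],
    [[0,0,0],[0,0,0]],
  ],
)

```text
time: 11.6
tool_pos: [0.5925, 0.2189, 0.1683]
tcp_rot: [0.069, 0.237, 0.937, 0.249]
ft_force: [-2.7, -4.2, 6.7]
finger_gap: 0.0088
grip_force: 80.1
```

```bash
python3 -c "
from chk import *
t,M,s=chk(0);print(M.T@s['ft_force'],M.T@s['ft_torque'])"
```

```text
11.6 [ 0.5209  0.2204 -0.8032  1.9112 -0.3227  0.7324  1.0391] [0.5925 0.2189 0.1683] 0.008794131024264665 [-2.659  -4.1909  6.6511]
along 37.947180931400254 off tool [-1.2813  0.337   0.0017] rotvec [ -0.0232   0.0808 -88.8955]
[ 0.266  -0.9696 -8.2377] [ 0.4433 -0.0492  0.0682]
```

>>> move_arm(
  moves=[
    [[0,0,0],[0,0,1.5]],
    [[0,0,0],[0,0,0]],
    [[0,0,-1.2],[0,0,0]],
    [[0,0,-1],[0,0,0]],
    [[0,0,0],[0,0,0]],
  ],
)

```text
time: 12.02
tool_pos: [0.5919, 0.2178, 0.1702]
tcp_rot: [0.066, 0.247, 0.934, 0.25]
ft_force: [0.5, 0.6, 3.6]
finger_gap: 0.0091
grip_force: 79.5
```

```bash
python3 -c "
from chk import *
t,M,s=chk(0);print(M.T@s['ft_force'],M.T@s['ft_torque'])"
```

```text
12.0167 [ 0.5218  0.2157 -0.8005  1.9109 -0.3282  0.7375  1.021 ] [0.5919 0.2178 0.1702] 0.009105175953832534 [0.4805 0.6447 3.5755]
along 40.22005998379102 off tool [-1.2975  0.2852  0.0015] rotvec [ -0.0088   0.0812 -90.2027]
[-0.0957  2.4768 -2.6995] [-0.2081 -0.2001 -0.0828]
```

Axial force has dropped to 2.7 N, so the lugs are bearing on the lip. I'll release and retract.

>>> move_arm(
  moves=[
    [[0,0,0],[0,0,0]],
    [[0,0,0],[0,0,0]],
    [[0,0,0],[0,0,0]],
    [[0,0,0],[0,0,0]],
    [[0,0,0],[0,0,0]],
  ],
  jaw=0,
)

```text
time: 12.43
tool_pos: [0.5912, 0.2174, 0.1693]
tcp_rot: [0.065, 0.248, 0.934, 0.25]
ft_force: [-0.1, 1.3, -0.1]
finger_gap: 0.0429
grip_force: 0.0
```

>>> move_arm(
  moves=[
    [[0,0,-8],[0,0,0]],
    [[0,0,-20],[0,0,0]],
    [[0,0,-30],[0,0,0]],
    [[0,0,-30],[0,0,0]],
    [[0,0,0],[0,0,0]],
  ],
)

```text
time: 12.85
tool_pos: [0.5716, 0.1772, 0.2512]
tcp_rot: [0.068, 0.249, 0.933, 0.25]
ft_force: [1.2, -0.2, -0.2]
finger_gap: 0.0428
grip_force: 0.0
```

Run:
```python
from chk import *
t,M,s=chk(0)
im,W,i=cloud("wrist");im2,_,_=cloud("scene")
S=(W-C)@np.stack([X,Y,N],1)*1000
hsv=cv2.cvtColor(im,cv2.COLOR_RGB2HSV)
bl=(abs(hsv[...,0].astype(int)-112)<12)&(hsv[...,1]>130)&(np.hypot(S[...,0],S[...,1])<35)&(S[...,2]>60)&(S[...,2]<75)
p=S[bl];print(len(p),"wing top rect",cv2.minAreaRect(p[:,:2].astype(np.float32)),np.median(p[:,2]))
cv2.imwrite("pics/w4.png",np.hstack([cv2.resize(im[100:300,200:440],(400,333)),cv2.resize(im2[180:305,350:500],(400,333))])[...,::-1])
```

```text
12.85 [ 0.647   0.0566 -0.7955  1.8692 -0.4545  0.9431  1.1253] [0.5716 0.1772 0.2512] 0.04275207288997045 [ 1.1922 -0.2263 -0.1618]
along 133.08409016242598 off tool [-3.5639  1.4055  0.0279] rotvec [ -0.2203   0.4094 -90.2966]
824 wing top rect ((-1.2697944641113281, 0.4661846160888672), (9.5042085647583, 43.38072967529297), 0.16163182258605957) 68.33261942177785
```

View pics/w4.png

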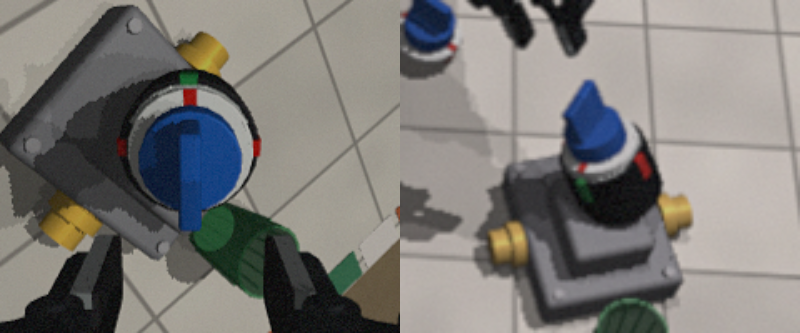

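The left crop shows the cartridge's red mark at (190,97) in line with the green mark at (188,78). The wing top is 68.3 mm out (68 expected), angle error is 0.2°, and the gripper is clear. I'll hand in now.

```bash
python3 -c "
from cell import *
print(hand_in())"
```

```text
the job is handed in; nothing more can be done
None
```

The tray cartridge is locked in the filter head at the green marks and released. Just before hand-in its wing top measured 68.3 mm out (68 expected) with the angle 0.2° off. The arm touched nothing else, I handed in at about 13 s, and the hand-in call returned no verdict.

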